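# Click the tool battery into its charger and switch on

### The job

Put the red-topped tool battery on charge: slide it, front end first, along the charger's channel until it is fully home and the orange spring catch has clicked behind its flange. Then push the charger's red switch lever all the way over to on, and leave the tape measure, the marker and the pliers where they lie.

Things in the scene. Friction and masses are not known exactly. Their poses are not given: they have to be found in the camera images.
- pack: Loose cordless-tool battery, about 0.35 kg, upright: black body, red top, 90 mm long (x -45 to +45), 48 wide (y), 66 high. Origin: centre of the underside; +x is the front end, which goes in first; z up. On top a white bar lies near the front; four green lamps are on the rear face. Grip it across the 48 mm body, above the flanges.
- pack_front (a point): Foot of the battery's front face, 45 mm in front of its origin, on the underside. Two guide flanges stand out sideways at the foot: battery x from -5 to +45, out to y = +/-35 (70 mm over both), 8 mm thick. Behind them the foot is only 48 mm wide.
- dock: Black charger fixed to the worktop. Origin on the worktop under it; x along the channel, in is +x; z up. Base x -85 to +95, y -54 to +54 (mm); its flat top, the channel floor, is 15 mm above the worktop and open from above for x < 32. A console 20 mm high on the +y side (x -20 to 90, y 54 to 125) carries the switch on a grey block.
- channel_mouth (a point): On the channel floor where the straight walls begin (dock x = 0, y = 0), axes as the charger's. Grey walls 6 mm thick run from dock x 0 to 80, inner faces at y = +/-37, 11 mm above the floor; before them lead-in walls flare out to about y = +/-50 at x = -30.
- seat (a point): Point on the channel floor (dock x = 35 mm) where the battery's origin lies when fully home against the end stop, axes as the charger's; home, it has 2 mm of play. End stop face: dock x = 80, 34 mm high. From x = 32 to 80 lips over the walls reach in to y = +/-28.5, underside 11 and top 15 mm above the floor: the flanges slide under them.
- catch (a joint): Orange spring catch in the -y wall, in m: 0 = sprung across the channel, up to 0.009 pushed outward (-y). A flange sliding in presses its ramp 3 to 5 mm outward against 4 to 6 N (some 5 to 15 N of push in all); it springs back to 0 behind the flange's rear end when the battery is home. An orange thumb tab is outside the wall.
- catch_nose (a point): Inner top corner of the catch's nose at its square face (dock x = 28, y = -30, 9 mm above the floor when sprung in). The nose spans dock x 8 to 28, its ramp facing the entering battery, its square face the end stop.
- switch (a joint): Angle in rad of the switch lever on the console: 0 = off, leaning 0.5 rad from upright towards dock -x; grows as it is pushed towards dock +x; 1.0 = fully on. A light push (about 1 N at the knob) moves it and it stays where it is left.
- switch_tip (a point): Centre of the lever's red ball knob, 26 mm in diameter, on a 10 mm thick stem. It is 50 mm from the hinge, which runs along dock y through dock x = 30, y = 92, 42 mm above the worktop; the grey block under it (dock x -5 to 65, y 67 to 117) is 45 mm above the worktop at its top.
- tape_measure: Loose yellow tape measure, 76x68x62 mm; origin at the centre of its underside. Leave it.
- marker: Loose white marker with a red cap, 17x135x16 mm; origin at the centre of its underside. Leave it.
- pliers: Loose pliers with red grips, 100x175x12 mm; origin at the centre of its underside. Leave them.
Mind the look-alikes: they are no part of the job. What is shaped like the pack but blue or purple is not meant.

How it is judged:
By the outcome, as a careful person would: the job done as asked, in the order asked, and still so for the second after the job is handed in, with the robot touching nothing.
It also fails if it takes over 45 s, if anything falls off the work surface, if the arm or the gripper's body presses on something with over 40 N, if the wrist force passes 120 N, or if a joint passes its speed limit or range.

### The arm

A 7-joint arm with a two-finger parallel gripper is mounted at the origin on a cart in front of the work surface, level with it; the furniture and walls round the work are solid. World frame = base frame: x ahead of the robot, y to its left, z up, the work surface at z = 0. Lengths are in m, angles in rad, forces in N, time in s.
With the tool pointing down it reaches from about 0.425 to 0.925 m from the base axis. Payload 6.8 kg.
Tool frame: the origin (TCP) lies on the centre line of the jaws, within the pads' length; the fingertips stand 19 mm ahead of it and the grasp point (between the pads) is the TCP; z points along the fingers, y is the line along which they close (so a half turn about z gives the same grasp; the last joint's range is limited). The gripper opens to 85 mm and grips with 20 to 120 N. Pads are 22 mm wide; open, the fingers measure 114 mm over their backs; the gripper's body (76 mm by 85 mm) begins 54 mm behind the grasp point. The pads swing forward as they close: fully open they stand 13 mm farther back than shut.
Start: joints at [-1.322, 0.477, 0.022, 1.555, -0.011, 1.109, -0.083], TCP at [0.236, 0.633, 0.25] pointing down, gripper open.
Joint ranges: [-2.96, 2.96], [-0.34, 2.1], [-1.41, 1.46], [0.24, 2.44], [-1.37, 4.51], [0.17, 1.92], [-2.96, 2.96]. Speed limits (rad/s): [2.39, 2.39, 3.14, 3.14, 3.14, 3.14, 3.14].

### API

Orientations are given as a rotation vector (axis times angle).
In Python, from bench import r gives the robot as it stands. The module is installed in compiled form; this text tells all that it offers.
- The arm moves only by the tool arm_command, never from a script. Its argument "rows" is a list of rows, each an object of numbers: "fingers": the opening, from -1 (shut) to 1 (fully open); "x", "y", "z": the shift along the tool's x, y, z in m; "ax", "ay", "az": the turn, a rotation vector about the tool's x, y, z in degrees. In form: [{"fingers": .., "x": .., "y": .., "z": .., "ax": .., "ay": .., "az": ..}, ...]. A call has 1 to 10 rows; each row shifts and turns the commanded pose from where the row before left it, along the tool's axes as they then stand; what a row does not reach is not made up. A row lasts 1/12 s, in which the tool goes at most 41.7 mm and 7.16 degrees, less where a joint would pass 70% of its speed; a pose out of reach is approached as far as the arm can. A call is refused whole if a number of a shift passes 0.0417 or a number of a turn 7.16, either way. A call with a gripper value outside its range is refused whole. The fingers move at their own pace and stop on an object; "grip_force" is the grip in N (left out, the last holds). Time passes only in rows, so rows that do not move let the fingers close. It gives the time, the measured TCP pose, the force, the opening and the grip force at its end, in the units of the state.
- r.get_obs(): the state, without advancing time (a new reading comes with each control period).
- r.grab_frame(name): name is "side" or "top" or "wrist"; returns a dict with "frame" (384x512x3 uint8, red, green, blue), "depth" (384x512 float32, m along the optical axis (not along the pixel's ray), 0 where there is no reading), "K" (3x3 intrinsics, pixels), "distortion" ([k1, k2, p1, p2, k3] as OpenCV has them; the pictures are not rectified), "world_from_camera" (4x4, takes a point from camera to world coordinates). Camera axes: x right, y down, z forward; pixel columns grow to the right and rows downward; lengths in m; the calibration is good to about 2 mm. A picture is of the moment at which its call begins.
- r.hand_in(): hands the job in; it is judged then, once.
The state is a dict: "clock": time; "joints": joint angles; "qvel": joint speeds; "tau": joint torques, N m; "tcp_pos": TCP position; "orientation": TCP orientation; "contact_force": force on the tool from outside, world axes, zero at the start; "moment": the same for the moment, N m; "grip_width": finger opening in m; "gripper_force": force on a finger pad.
Only numpy, scipy, OpenCV 4.12 (cv2) and the standard library are available. Lean on these libraries where they do the work, as an engineer would, in place of code of your own. Each camera call takes 0.05 s, during which the arm holds its last target. There are 200 camera calls.

## Working session

There is one attempt and no reset: what is moved stays moved. The work goes in short steps, Python scripts to look and compute and a tool call to move; the robot and the scene stay as the last step left them, time stands still between calls to the robot, and variables do not carry over. Pictures are saved under pics/ and viewed, at most 10 in all, crops included, and the job is handed in when it is done.

Besides the shell and the picture viewer there is one more tool, called after "Call:" as a command line: name --argument value ..., lists and objects as JSON in quotes. arm_command: Moves the arm, as the interface text tells. Its arguments: {"type":"object","properties":{"rows":{"type":"array"},"grip_force":{"type":"number"}},"required":["rows"]}

```bash
mkdir -p pics; cat > h.py <<'E'
import numpy as np, cv2, pickle
from bench import r
def grab(n,tag):
    f=r.grab_frame(n); pickle.dump(f,open(f'pics/{tag}.pkl','wb')); cv2.imwrite(f'pics/{tag}.png',f['frame'][:,:,::-1]); return f
def load(tag): return pickle.load(open(f'pics/{tag}.pkl','rb'))
def ray(f,u,v):
    p=cv2.undistortPoints(np.array([[[u,v]]],float),f['K'],f['distortion'] if hasattr(f['distortion'],'shape') else np.array(f['distortion']))[0,0]
    return np.array([p[0],p[1],1.])
def at_depth(f,u,v):
    d=np.median(f['depth'][int(v)-1:int(v)+2,int(u)-1:int(u)+2]); T=f['world_from_camera']; return T[:3,:3]@(ray(f,u,v)*d)+T[:3,3]
def at_z(f,u,v,z):
    T=f['world_from_camera']; d=T[:3,:3]@ray(f,u,v); o=T[:3,3]; return o+d*(z-o[2])/d[2]
E
python3 - <<'E'
from h import *
a=grab('top','t1');b=grab('side','s1')
print(r.get_obs()); print(a['world_from_camera'],b['world_from_camera'])
cv2.imwrite('pics/both.png',cv2.resize(np.vstack([a['frame'],b['frame']])[:,:,::-1],None,fx=.78,fy=.78))
E
```

```text
{'clock': 0.1, 'joints': array([-1.32208565,  0.47771455,  0.02230455,  1.55637249, -0.01147845,
        1.10929146, -0.08309424]), 'qvel': array([ 0.00041816, -0.00190726,  0.00074579, -0.00325089,  0.00160016,
        0.0004242 ,  0.00201454]), 'tau': array([ 4.80610208e-03, -5.97766149e+01,  1.61419563e+00, -2.81958801e+01,
        1.28832803e-02,  5.08504047e-03,  2.82398804e-05]), 'tcp_pos': array([0.23558296, 0.63200834, 0.24941571]), 'orientation': array([-5.57370834e-01, -3.09157715e+00,  2.59019672e-03]), 'contact_force': array([ 0.32812354, -0.55596468, -0.15931509]), 'moment': array([-0.03623648, -0.01719831, -0.01202319]), 'gripper_force': 0.0, 'grip_width': 0.08516426002557709}
[[ 0.02930497 -0.98578028  0.16546439  0.41187648]
 [-0.99956664 -0.02936177  0.00210326 -0.05605282]
 [ 0.00278498 -0.16545432 -0.98621352  1.19208939]
 [ 0.          0.          0.          1.        ]] [[-0.99978323  0.01728235  0.01161058  0.54781573]
 [ 0.00334208  0.68363957 -0.72981215  0.88976081]
 [-0.02055032 -0.72961515 -0.68354914  0.97059619]
 [ 0.          0.          0.          1.        ]]
```

View pics/both.png

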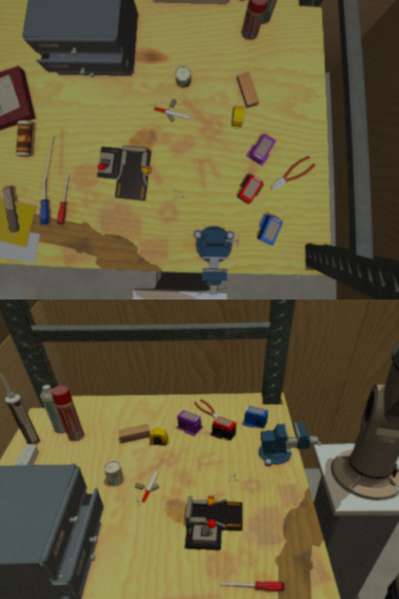

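The full top view shows three candidates at half scale: the purple pack (262,149), the red pack (250,187) and the blue pack (270,228). I choose the red one. The charger is at (132,172), its switch at (102,167) and its orange catch at (147,171). I'll check with close crops.

```bash
python3 - <<'E'
from h import *
a=load('t1')['frame'][:,:,::-1]
A=cv2.resize(a[212:272,290:352],(480,465),interpolation=cv2.INTER_CUBIC)  # x7.74
B=cv2.resize(a[180:262,118:204],None,fx=5.5,fy=5.5,interpolation=cv2.INTER_CUBIC)
B=cv2.resize(a[180:262,118:200],None,fx=5.67,fy=5.67,interpolation=cv2.INTER_CUBIC)[:465,:]
A=cv2.resize(a[212:272,290:332],None,fx=7.75,fy=7.75,interpolation=cv2.INTER_CUBIC)
cv2.imwrite('pics/c1.png',np.hstack([A[:465,:],B]));print(A.shape,B.shape)
E
```

```text
(465, 326, 3) (465, 465, 3)
```

View pics/c1.png

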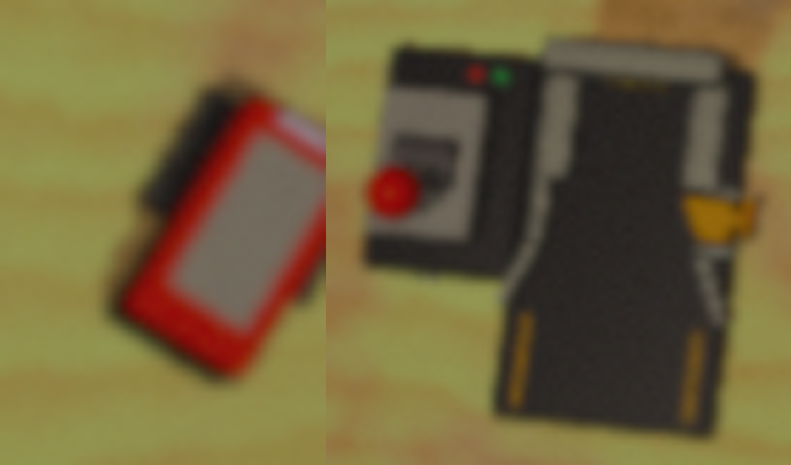

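The crop confirms the pack: red top, white bar at the upper right (so that is the front), and flanges on the front half. The top corners are at px (321.9,224.3), (305.2,250.7) and (320.3,261.0). The charger's rear corners are at (147.8,253.2) and (186.3,257.1), with the far right corner at (193.7,193.2).

```bash
python3 - <<'E'
from h import *
a=load('t1')
fl,rl,rr=[at_z(a,*p,.066) for p in [(321.9,224.3),(305.2,250.7),(320.3,261.0)]]
print(fl,rl,rr,np.linalg.norm(fl-rl),np.linalg.norm(rl-rr))
c=(fl+rr)/2; d=fl-rl; w=rl-rr; print('pack',c,np.degrees(np.arctan2(d[1],d[0])),np.degrees(np.arctan2(w[1],w[0]))-90)
bl,br,ur=[at_z(a,*p,.015) for p in [(147.8,253.2),(186.3,257.1),(193.7,193.2)]]
print(bl,br,ur,np.linalg.norm(bl-br),np.linalg.norm(br-ur))
d=ur-br;w=bl-br
print('dock yaw',np.degrees(np.arctan2(d[1],d[0])),np.degrees(np.arctan2(w[1],w[0]))-90)
print('mid rear',(bl+br)/2)
print('knob',at_depth(a,118+(392-326)/5.67,180+190/5.67))
from scipy.spatial.transform import Rotation as R
print(R.from_rotvec(r.get_obs()['orientation']).as_matrix().round(3))
# depth: red top region centroid
import cv2
hsv=cv2.cvtColor(a['frame'],cv2.COLOR_RGB2HSV)
m=np.zeros(a['depth'].shape,bool)
f=a; ys,xs=np.mgrid[215:270,298:350]
P=np.array([at_depth(f,u,v) for u,v in zip(xs.ravel(),ys.ravel())])
P=P[P[:,2]>.055]; q=cv2.minAreaRect(P[:,:2].astype(np.float32)*1000); print(q,P[:,2].mean())
E
```

```text
[ 0.54305274 -0.2272242   0.066     ] [ 0.4734227 -0.1844909  0.066    ] [ 0.44810403 -0.22369809  0.066     ] 0.08169747760741551 0.0466716026294873
pack [ 0.49557839 -0.22546115  0.066     ] -31.538244015805557 -32.8529979393216
[0.45651816 0.23362899 0.015     ] [0.44953297 0.12885046 0.015     ] [0.62451927 0.11795807 0.015     ] 0.1050111094190506 0.17532498301976623
dock yaw -3.5619019672972243 -3.8140503344985888
mid rear [0.45302557 0.18123973 0.015     ]
knob [0.55200451 0.26621258 0.09948799]
[[-0.937  0.349 -0.   ]
 [ 0.349  0.937 -0.002]
 [-0.    -0.002 -1.   ]]
((497.1669921875, -226.55453491210938), (48.38833236694336, 87.66130828857422), 59.23380661010742) 0.06604111904550597
```

Call:
arm_command --rows '[{"fingers": 1,"x": -0.035,"y": -0.02},{"fingers": 1,"x": -0.035,"y": -0.02},{"fingers": 1,"x": -0.035,"y": -0.02},{"fingers": 1,"x": -0.035,"y": -0.02},{"fingers": 1,"x": -0.035,"y": -0.02},{"fingers": 1,"x": -0.035,"y": -0.02},{"fingers": 1,"x": -0.035,"y": -0.02},{"fingers": 1,"x": -0.035,"y": -0.02},{"fingers": 1,"x": -0.035,"y": -0.02},{"fingers": 1,"x": -0.035,"y": -0.02}]' --grip_force 60

```text
validation failed for argument at $.ro...
```

Call:
arm_command --rows '[{"fingers": 1,"x": -0.035,"y": -0.02,"z": 0,"ax": 0,"ay": 0,"az": 0},{"fingers": 1,"x": -0.035,"y": -0.02,"z": 0,"ax": 0,"ay": 0,"az": 0},{"fingers": 1,"x": -0.035,"y": -0.02,"z": 0,"ax": 0,"ay": 0,"az": 0},{"fingers": 1,"x": -0.035,"y": -0.02,"z": 0,"ax": 0,"ay": 0,"az": 0},{"fingers": 1,"x": -0.035,"y": -0.02,"z": 0,"ax": 0,"ay": 0,"az": 0},{"fingers": 1,"x": -0.035,"y": -0.02,"z": 0,"ax": 0,"ay": 0,"az": 0},{"fingers": 1,"x": -0.035,"y": -0.02,"z": 0,"ax": 0,"ay": 0,"az": 0},{"fingers": 1,"x": -0.035,"y": -0.02,"z": 0,"ax": 0,"ay": 0,"az": 0},{"fingers": 1,"x": -0.035,"y": -0.02,"z": 0,"ax": 0,"ay": 0,"az": 0},{"fingers": 1,"x": -0.035,"y": -0.02,"z": 0,"ax": 0,"ay": 0,"az": 0}]' --grip_force 60

```text
clock: 0.93
tcp_pos: [0.4946, 0.321, 0.2501]
orientation: [-0.557, -3.091, 0.0]
contact_force: [0.7, 1.0, 0.9]
grip_width: 0.0855
gripper_force: 0.0
```

Call:
arm_command --rows '[{"fingers": 1,"x": -0.018,"y": -0.032,"z": 0,"ax": 0,"ay": 0,"az": 0},{"fingers": 1,"x": -0.018,"y": -0.032,"z": 0,"ax": 0,"ay": 0,"az": 0},{"fingers": 1,"x": -0.018,"y": -0.032,"z": 0,"ax": 0,"ay": 0,"az": 0},{"fingers": 1,"x": -0.018,"y": -0.032,"z": 0,"ax": 0,"ay": 0,"az": 0},{"fingers": 1,"x": 0,"y": 0,"z": 0,"ax": 0,"ay": 0,"az": 0}]'

```text
clock: 1.35
tcp_pos: [0.5178, 0.1685, 0.2502]
orientation: [0.574, 3.088, -0.006]
contact_force: [0.6, -0.2, -0.4]
grip_width: 0.0855
gripper_force: 0.0
```

```bash
python3 - <<'E'
from h import *
a=grab('wrist','w1'); print(a['world_from_camera'].round(3), r.get_obs()['tcp_pos'])
cv2.imwrite('pics/w1b.png',cv2.resize(a['frame'][:,:,::-1],None,fx=1.5,fy=1.5))
E
```

```text
[[ 0.36   0.898  0.253  0.452]
 [ 0.933 -0.345 -0.103  0.195]
 [-0.005  0.273 -0.962  0.374]
 [ 0.     0.     0.     1.   ]] [0.51727821 0.17265549 0.25020173]
```

View pics/w1b.png

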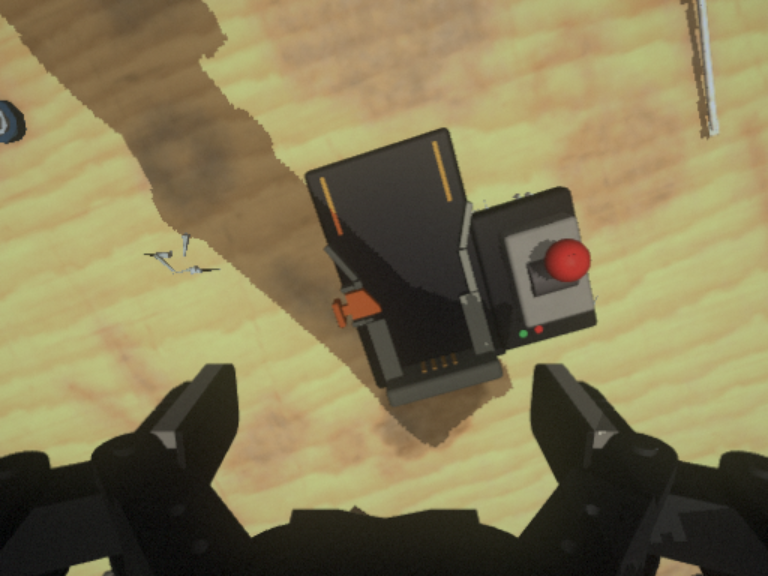

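The wrist view shows the charger clearly: rear corners at (307,173) and (447,128) in 1.5x px, the far -y base corner at about (379,388), the lip inner starts at (382,320) and (462,297), the catch nose at (381,312), and the knob at (568,260).

```bash
python3 - <<'E'
from h import *
from scipy.optimize import least_squares
a=load('w1'); T=a['world_from_camera']
obs=[((307,173),(-.085,-.054,.015)),((447,128),(-.085,.054,.015)),((379,388),(.095,-.054,.015)),((382,320),(.032,-.0285,.030)),((462,297),(.032,.0285,.030)),((381,312),(.028,-.030,.024))]
W=np.array([at_z(a,u/1.5,v/1.5,p[2])[:2] for (u,v),p in obs]); L=np.array([p[:2] for _,p in obs])
def res(q):
    c,s=np.cos(q[2]),np.sin(q[2]); return (L@np.array([[c,s],[-s,c]])+q[:2]-W).ravel()
s=least_squares(res,[.536,.176,-.065],loss='soft_l1',f_scale=.002); print(s.x,np.degrees(s.x[2])); print((res(s.x).reshape(-1,2)*1000).round(1))
print('knob',at_depth(a,568/1.5,260/1.5))
f=load('w1')
for (u,v),p in obs[:2]: print(at_depth(a,u/1.5+3,v/1.5+8)[2])
E
```

```text
[ 0.53766849  0.18093408 -0.07181404] -4.114641357838493
[[-1.1 -2.5]
 [-0.4  2.6]
 [ 2.8 -1.9]
 [-0.   2.8]
 [-0.2 -1.2]
 [ 0.1  0.8]]
knob [0.54858896 0.26888604 0.0988487 ]
0.014394926706536915
-5.371751343569153e-05
```

Call:
arm_command --rows '[{"fingers": 1,"x": -0.012,"y": -0.038,"z": 0.008,"ax": 0,"ay": 0,"az": 0},{"fingers": 1,"x": -0.012,"y": -0.038,"z": 0.008,"ax": 0,"ay": 0,"az": 0},{"fingers": 1,"x": -0.012,"y": -0.038,"z": 0.008,"ax": 0,"ay": 0,"az": 0},{"fingers": 1,"x": -0.012,"y": -0.038,"z": 0.008,"ax": 0,"ay": 0,"az": 0},{"fingers": 1,"x": -0.012,"y": -0.038,"z": 0.008,"ax": 0,"ay": 0,"az": 0},{"fingers": 1,"x": -0.012,"y": -0.038,"z": 0.008,"ax": 0,"ay": 0,"az": 0},{"fingers": 1,"x": -0.012,"y": -0.038,"z": 0.008,"ax": 0,"ay": 0,"az": 0},{"fingers": 1,"x": -0.012,"y": -0.038,"z": 0.008,"ax": 0,"ay": 0,"az": 0},{"fingers": 1,"x": -0.012,"y": -0.038,"z": 0.008,"ax": 0,"ay": 0,"az": 0},{"fingers": 1,"x": -0.012,"y": -0.038,"z": 0.008,"ax": 0,"ay": 0,"az": 0}]'

```text
clock: 2.23
tcp_pos: [0.4966, -0.2208, 0.1697]
orientation: [-0.555, -3.092, -0.001]
contact_force: [0.1, 0.7, -0.2]
grip_width: 0.0856
gripper_force: 0.0
```

Call:
arm_command --rows '[{"fingers": 1,"x": 0,"y": 0,"z": 0,"ax": 0,"ay": 0,"az": 5.3},{"fingers": 1,"x": 0,"y": 0,"z": 0,"ax": 0,"ay": 0,"az": 5.3},{"fingers": 1,"x": 0,"y": 0,"z": 0,"ax": 0,"ay": 0,"az": 0},{"fingers": 1,"x": 0,"y": 0,"z": 0,"ax": 0,"ay": 0,"az": 0}]'

```text
clock: 2.57
tcp_pos: [0.4968, -0.2191, 0.1699]
orientation: [-0.834, -3.028, -0.0]
contact_force: [-0.1, -0.5, 0.3]
grip_width: 0.0852
gripper_force: 0.0
```

```bash
python3 - <<'E'
from h import *
from scipy.spatial.transform import Rotation as R
a=grab('wrist','w2'); o=r.get_obs(); print(o['tcp_pos'],R.from_rotvec(o['orientation']).as_matrix().round(4))
cv2.imwrite('pics/w2b.png',cv2.resize(a['frame'][:,:,::-1],None,fx=1.5,fy=1.5))
ys,xs=np.mgrid[0:384:2,0:512:2]
P=np.array([np.r_[at_depth(a,u,v),u,v] for u,v in zip(xs.ravel(),ys.ravel()) if 1<=u<510 and 1<=v<382])
k=(P[:,2]>.06)&(P[:,2]<.071)&(np.hypot(P[:,0]-.497,P[:,1]+.226)<.065)
print(k.sum(),cv2.minAreaRect(P[k,:2].astype(np.float32)*1000),P[k].mean(0))
E
```

```text
[ 0.49684693 -0.21894918  0.17007799] [[-8.593e-01  5.115e-01 -2.000e-04]
 [ 5.115e-01  8.593e-01  4.000e-04]
 [ 4.000e-04  2.000e-04 -1.000e+00]]
1838 ((495.61846923828125, -226.00352478027344), (47.801239013671875, 85.42521667480469), 59.098899841308594) [ 4.93643015e-01 -2.24765046e-01  6.56656069e-02  2.46569097e+02
  1.97633297e+02]
```

View pics/w2b.png

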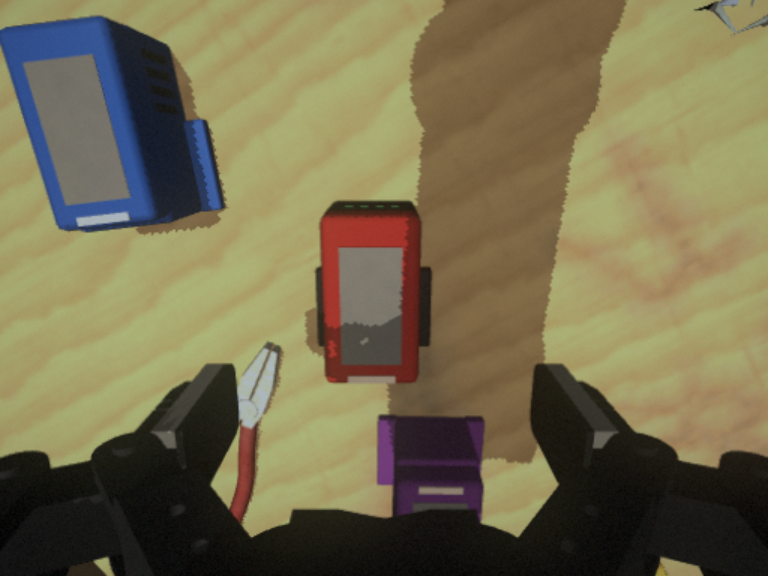

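The wrist view shows the red pack squarely aligned with the jaws, with the pliers' tip at (272,345) and the purple pack ahead at (430,450). I'll check the pliers' clearance in the tool frame.

```bash
python3 - <<'E'
from h import *
a=load('w2'); c=np.array([.4965,-.2262]); t=np.radians(-30.9); X=np.array([np.cos(t),np.sin(t)]);Y=np.array([-X[1],X[0]])
for n,u,v in [('tip',272,345),('tip2',280,347),('jaw',243,395)]:
    p=at_z(a,u/1.5,v/1.5,.012)[:2]-c; print(n,p@X,p@Y)
for n,p in [('tool', np.array([.49685,-.21895])-c)]: print(n,p@X,p@Y)
# pack top edges in pack frame
for n,u,v in [('rear',370,216),('front',372,382),('L',326,300),('R',420,300)]:
    p=at_z(a,u/1.5,v/1.5,.066)[:2]-c; print(n,p@X,p@Y)
E
```

```text
tip 0.043929328978769486 -0.06214975508850572
tip2 0.04524852389253527 -0.05731676764450979
jaw 0.07792652494247866 -0.08245926019525031
tool -0.0034228513604184457 0.006400710004716797
rear -0.0427882372750728 9.180897900065634e-05
front 0.041435997502232765 0.0005665412327040302
L -0.002141128206651101 -0.02145352500188026
R -0.0022080547699092094 0.02401257531147467
```

Call:
arm_command --rows '[{"fingers": 1,"x": -0.003,"y": -0.0055,"z": 0.02,"ax": 0,"ay": 0,"az": 0},{"fingers": 1,"x": 0,"y": 0,"z": 0.03,"ax": 0,"ay": 0,"az": 0},{"fingers": 1,"x": 0,"y": 0,"z": 0.03,"ax": 0,"ay": 0,"az": 0},{"fingers": 1,"x": 0,"y": 0,"z": 0.03,"ax": 0,"ay": 0,"az": 0},{"fingers": 1,"x": 0,"y": 0,"z": 0.018,"ax": 0,"ay": 0,"az": 0},{"fingers": 1,"x": 0,"y": 0,"z": 0,"ax": 0,"ay": 0,"az": 0},{"fingers": -1,"x": 0,"y": 0,"z": 0,"ax": 0,"ay": 0,"az": 0},{"fingers": -1,"x": 0,"y": 0,"z": 0,"ax": 0,"ay": 0,"az": 0},{"fingers": -1,"x": 0,"y": 0,"z": 0,"ax": 0,"ay": 0,"az": 0},{"fingers": -1,"x": 0,"y": 0,"z": 0,"ax": 0,"ay": 0,"az": 0}]' --grip_force 60

```text
clock: 3.45
tcp_pos: [0.4974, -0.2268, 0.0441]
orientation: [0.839, 3.024, 0.0]
contact_force: [-0.6, 0.8, 8.0]
grip_width: 0.0473
gripper_force: 63.0
```

Call:
arm_command --rows '[{"fingers": -1,"x": 0,"y": 0,"z": 0,"ax": 0,"ay": 0,"az": 0},{"fingers": -1,"x": 0,"y": 0,"z": 0,"ax": 0,"ay": 0,"az": 0},{"fingers": -1,"x": 0,"y": 0,"z": 0,"ax": 0,"ay": 0,"az": 0}]'

```text
clock: 3.7
tcp_pos: [0.4974, -0.2268, 0.0441]
orientation: [0.839, 3.024, 0.0]
contact_force: [-0.1, 0.4, 7.6]
grip_width: 0.0469
gripper_force: 63.0
```

Call:
arm_command --rows '[{"fingers": -1,"x": 0,"y": 0,"z": -0.02,"ax": 0,"ay": 0,"az": 0},{"fingers": -1,"x": 0,"y": 0,"z": -0.035,"ax": 0,"ay": 0,"az": 0},{"fingers": -1,"x": 0,"y": 0,"z": -0.035,"ax": 0,"ay": 0,"az": 0},{"fingers": -1,"x": 0,"y": 0,"z": -0.01,"ax": 0,"ay": 0,"az": -6.8},{"fingers": -1,"x": 0,"y": 0,"z": 0,"ax": 0,"ay": 0,"az": -6.8},{"fingers": -1,"x": 0,"y": 0,"z": 0,"ax": 0,"ay": 0,"az": -6.8},{"fingers": -1,"x": 0,"y": 0,"z": 0,"ax": 0,"ay": 0,"az": -6.5}]'

```text
clock: 4.28
tcp_pos: [0.496, -0.2263, 0.1432]
orientation: [0.104, 3.139, -0.0]
contact_force: [-0.6, 0.8, -2.4]
grip_width: 0.0475
gripper_force: 62.9
```

Call:
arm_command --rows '[{"fingers": -1,"x": 0.0066,"y": 0.02,"z": 0,"ax": 0,"ay": 0,"az": 0},{"fingers": -1,"x": 0.0066,"y": 0.041,"z": 0,"ax": 0,"ay": 0,"az": 0},{"fingers": -1,"x": 0.0066,"y": 0.041,"z": 0,"ax": 0,"ay": 0,"az": 0},{"fingers": -1,"x": 0.0066,"y": 0.041,"z": 0,"ax": 0,"ay": 0,"az": 0},{"fingers": -1,"x": 0.0066,"y": 0.041,"z": 0,"ax": 0,"ay": 0,"az": 0},{"fingers": -1,"x": 0.0066,"y": 0.041,"z": 0,"ax": 0,"ay": 0,"az": 0},{"fingers": -1,"x": 0.0066,"y": 0.041,"z": 0,"ax": 0,"ay": 0,"az": 0},{"fingers": -1,"x": 0.0066,"y": 0.041,"z": 0,"ax": 0,"ay": 0,"az": 0},{"fingers": -1,"x": 0.0066,"y": 0.041,"z": 0,"ax": 0,"ay": 0,"az": 0},{"fingers": -1,"x": 0.0066,"y": 0.041,"z": 0,"ax": 0,"ay": 0,"az": 0}]'

```text
clock: 5.12
tcp_pos: [0.4576, 0.1681, 0.1429]
orientation: [0.113, 3.139, 0.001]
contact_force: [1.1, -0.2, -2.8]
grip_width: 0.0477
gripper_force: 63.0
```

Call:
arm_command --rows '[{"fingers": -1,"x": 0,"y": 0.02,"z": 0,"ax": 0,"ay": 0,"az": 0},{"fingers": -1,"x": 0,"y": 0,"z": 0.02,"ax": 0,"ay": 0,"az": 0},{"fingers": -1,"x": 0,"y": 0,"z": 0.02,"ax": 0,"ay": 0,"az": 0},{"fingers": -1,"x": 0,"y": 0,"z": 0.02,"ax": 0,"ay": 0,"az": 0},{"fingers": -1,"x": 0,"y": 0,"z": 0,"ax": 0,"ay": 0,"az": 0},{"fingers": -1,"x": 0,"y": 0,"z": 0,"ax": 0,"ay": 0,"az": 0}]'

```text
clock: 5.62
tcp_pos: [0.459, 0.1857, 0.0821]
orientation: [-0.113, -3.138, 0.002]
contact_force: [1.2, 0.8, -2.5]
grip_width: 0.0476
gripper_force: 62.8
```

```bash
python3 - <<'E'
from h import *
from scipy.spatial.transform import Rotation as R
a=grab('wrist','w3');b=grab('top','t3'); o=r.get_obs(); print(o['tcp_pos'],R.from_rotvec(o['orientation']).as_matrix().round(4),o['contact_force'])
c=np.vstack([cv2.resize(a['frame'],None,fx=1.2,fy=1.2)[:330],cv2.resize(b['frame'][185:260,90:230],(614,270))])
cv2.imwrite('pics/w3b.png',c[:,:,::-1])
E
```

```text
[0.46044337 0.18632479 0.08344751] [[-9.974e-01  7.260e-02  1.400e-03]
 [ 7.260e-02  9.974e-01  7.000e-04]
 [-1.300e-03  8.000e-04 -1.000e+00]] [-0.80603762  0.08200101 -2.72437583]
```

View pics/w3b.png

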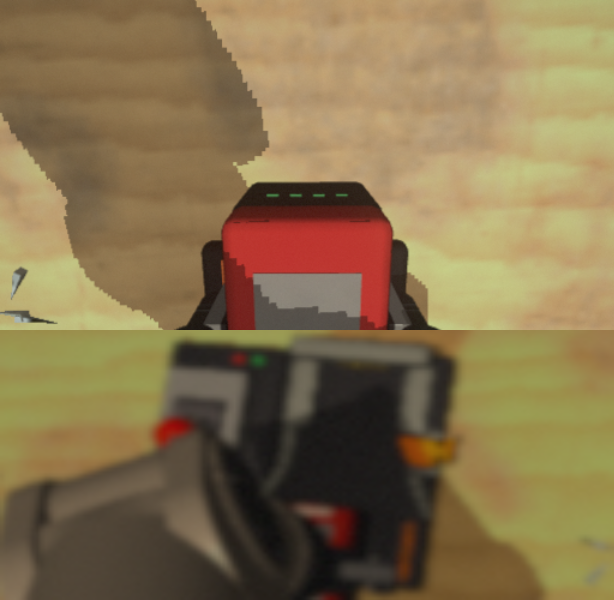

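The wrist view shows the pack held straight, with its rear lamps towards the camera. In the top crop the pack's front right top corner is at about (357,512), inside the lead-in, and the lip inner edges are at (313,360) and (402,365).

```bash
python3 - <<'E'
from h import *
b=load('t3')
g=lambda u,v,z: at_z(b,90+u/4.386,185+(v-330)/3.6,z)
pc=g(357,512,.105); print('pack FR corner',pc)
t=np.radians(-4.0);X=np.array([np.cos(t),np.sin(t)]);Y=np.array([-X[1],X[0]])
for n,u,v,z in [('lipL',313,360,.03),('lipR',402,365,.03),('walloutR',432,370,.026),('lampsbase baseR',452,375,.015),('frontwallR',422,575,.015)]:
    p=g(u,v,z); q=p[:2]-np.array([.537,.179]); print(n,p,q@X,q@Y)
q=pc[:2]-np.array([.537,.179]); print('pack corner dock', q@X,q@Y)
q=np.array([.4598,.1860])-np.array([.537,.179]); print('tcp dock', q@X,q@Y)
# red mask right edge row-wise in raw image
im=b['frame'].astype(int); m=(im[...,0]>100)&(im[...,1]<60)
ys,xs=np.nonzero(m[225:262,150:180]); 
for y in sorted(set(ys)): print(y+225,xs[ys==y].min()+150,xs[ys==y].max()+150,end='; ')
E
```

```text
pack FR corner [0.49897043 0.15498178 0.105     ]
lipL [0.61884931 0.20390503 0.03      ] 0.07991264147649982 0.03055388498799119
lipR [0.61664735 0.148291   0.03      ] 0.08159548483901771 -0.025078275722106178
walloutR [0.61406685 0.1300998  0.026     ] 0.0802902197857778 -0.0434051669131637
lampsbase baseR [0.61247766 0.11909379 0.015     ] 0.07947264147675019 -0.05449522942336245
frontwallR [0.46033889 0.1296514  0.015     ] -0.07303198577445566 -0.05457600001702222
pack corner dock -0.03626150165777933 -0.0266125255560546
tcp dock -0.07750023999626736 0.0015977485787722987
236 165 167; 237 163 167; 238 165 167; 239 166 167; 240 167 167; 241 167 167; 242 167 167; 261 163 164;
```

Call:
arm_command --rows '[{"fingers": -1,"x": 0,"y": -0.001,"z": 0.012,"ax": 0,"ay": 0,"az": 0},{"fingers": -1,"x": 0,"y": 0,"z": 0.008,"ax": 0,"ay": 0,"az": 0},{"fingers": -1,"x": 0,"y": 0,"z": 0.001,"ax": 0,"ay": 0,"az": 0},{"fingers": -1,"x": 0,"y": 0,"z": 0,"ax": 0,"ay": 0,"az": 0}]'

```text
clock: 6.05
tcp_pos: [0.4597, 0.1851, 0.0615]
orientation: [-0.114, -3.139, 0.0]
contact_force: [0.1, -0.8, -3.6]
grip_width: 0.0475
gripper_force: 63.1
```

Call:
arm_command --rows '[{"fingers": -1,"x": 0,"y": 0,"z": 0.001,"ax": 0,"ay": 0,"az": 0},{"fingers": -1,"x": 0,"y": 0,"z": 0,"ax": 0,"ay": 0,"az": 0}]'

```text
clock: 6.22
tcp_pos: [0.46, 0.1854, 0.0607]
orientation: [0.114, 3.139, 0.001]
contact_force: [-0.2, 0.1, -2.9]
grip_width: 0.0477
gripper_force: 63.1
```

Call:
arm_command --rows '[{"fingers": -1,"x": 0,"y": 0,"z": 0.001,"ax": 0,"ay": 0,"az": 0},{"fingers": -1,"x": 0,"y": 0,"z": 0,"ax": 0,"ay": 0,"az": 0}]'

```text
clock: 6.38
tcp_pos: [0.4598, 0.1853, 0.0595]
orientation: [0.114, 3.139, 0.0]
contact_force: [0.3, -0.3, -2.5]
grip_width: 0.0474
gripper_force: 63.1
```

Call:
arm_command --rows '[{"fingers": -1,"x": 0,"y": 0,"z": 0.001,"ax": 0,"ay": 0,"az": 0},{"fingers": -1,"x": 0,"y": 0,"z": 0,"ax": 0,"ay": 0,"az": 0}]'

```text
clock: 6.55
tcp_pos: [0.4598, 0.1853, 0.0591]
orientation: [0.114, 3.139, 0.001]
contact_force: [-3.4, -1.2, 7.5]
grip_width: 0.0476
gripper_force: 64.2
```

Call:
arm_command --rows '[{"fingers": -1,"x": -0.01,"y": 0,"z": -0.0008,"ax": 0,"ay": 0,"az": 0},{"fingers": -1,"x": -0.01,"y": 0,"z": 0,"ax": 0,"ay": 0,"az": 0},{"fingers": -1,"x": -0.007,"y": 0,"z": 0,"ax": 0,"ay": 0,"az": 0},{"fingers": -1,"x": 0,"y": 0,"z": 0,"ax": 0,"ay": 0,"az": 0}]'

```text
clock: 6.88
tcp_pos: [0.4889, 0.1831, 0.0593]
orientation: [0.116, 3.137, 0.001]
contact_force: [-0.0, -0.2, -2.6]
grip_width: 0.0477
gripper_force: 63.0
```

Call:
arm_command --rows '[{"fingers": -1,"x": -0.006,"y": 0,"z": 0,"ax": 0,"ay": 0,"az": 0},{"fingers": -1,"x": -0.005,"y": 0,"z": 0,"ax": 0,"ay": 0,"az": 0},{"fingers": -1,"x": 0,"y": 0,"z": 0,"ax": 0,"ay": 0,"az": 0}]'

```text
clock: 7.13
tcp_pos: [0.4981, 0.1825, 0.0592]
orientation: [0.114, 3.139, 0.0]
contact_force: [0.8, -0.5, -3.2]
grip_width: 0.0472
gripper_force: 63.0
```

Call:
arm_command --rows '[{"fingers": -1,"x": -0.005,"y": 0,"z": 0,"ax": 0,"ay": 0,"az": 0},{"fingers": -1,"x": -0.005,"y": 0,"z": 0,"ax": 0,"ay": 0,"az": 0},{"fingers": -1,"x": -0.005,"y": 0,"z": 0,"ax": 0,"ay": 0,"az": 0},{"fingers": -1,"x": 0,"y": 0,"z": 0,"ax": 0,"ay": 0,"az": 0}]'

```text
clock: 7.47
tcp_pos: [0.5096, 0.1822, 0.0594]
orientation: [-0.112, -3.133, 0.0]
contact_force: [-11.8, 1.3, 14.9]
grip_width: 0.0475
gripper_force: 64.8
```

Call:
arm_command --rows '[{"fingers": -1,"x": -0.005,"y": 0,"z": 0,"ax": 0,"ay": 0,"az": 0},{"fingers": -1,"x": -0.005,"y": 0,"z": 0,"ax": 0,"ay": 0,"az": 0},{"fingers": -1,"x": -0.003,"y": 0,"z": 0,"ax": 0,"ay": 0,"az": 0},{"fingers": -1,"x": 0,"y": 0,"z": 0,"ax": 0,"ay": 0,"az": 0}]'

```text
clock: 7.8
tcp_pos: [0.5213, 0.1821, 0.0595]
orientation: [-0.109, -3.132, -0.0]
contact_force: [-14.5, 3.0, 17.5]
grip_width: 0.0475
gripper_force: 65.0
```

Call:
arm_command --rows '[{"fingers": -1,"x": -0.005,"y": 0,"z": 0,"ax": 0,"ay": 0,"az": 0},{"fingers": -1,"x": -0.005,"y": 0,"z": 0,"ax": 0,"ay": 0,"az": 0},{"fingers": -1,"x": -0.005,"y": 0,"z": 0,"ax": 0,"ay": 0,"az": 0},{"fingers": -1,"x": 0,"y": 0,"z": 0,"ax": 0,"ay": 0,"az": 0}]'

```text
clock: 8.13
tcp_pos: [0.5367, 0.181, 0.0595]
orientation: [-0.11, -3.132, -0.001]
contact_force: [-14.7, 2.4, 16.7]
grip_width: 0.0473
gripper_force: 64.9
```

Call:
arm_command --rows '[{"fingers": -1,"x": -0.005,"y": 0,"z": 0,"ax": 0,"ay": 0,"az": 0},{"fingers": -1,"x": -0.005,"y": 0,"z": 0,"ax": 0,"ay": 0,"az": 0},{"fingers": -1,"x": -0.005,"y": 0,"z": 0,"ax": 0,"ay": 0,"az": 0},{"fingers": -1,"x": 0,"y": 0,"z": 0,"ax": 0,"ay": 0,"az": 0}]'

```text
clock: 8.47
tcp_pos: [0.5517, 0.18, 0.0595]
orientation: [-0.11, -3.132, -0.001]
contact_force: [-13.5, 3.0, 16.7]
grip_width: 0.0479
gripper_force: 65.0
```

Call:
arm_command --rows '[{"fingers": -1,"x": -0.005,"y": 0,"z": 0,"ax": 0,"ay": 0,"az": 0},{"fingers": -1,"x": -0.005,"y": 0,"z": 0,"ax": 0,"ay": 0,"az": 0},{"fingers": -1,"x": -0.004,"y": 0,"z": 0,"ax": 0,"ay": 0,"az": 0},{"fingers": -1,"x": 0,"y": 0,"z": 0,"ax": 0,"ay": 0,"az": 0}]'

```text
clock: 8.8
tcp_pos: [0.5655, 0.1791, 0.0595]
orientation: [-0.11, -3.132, -0.001]
contact_force: [-14.6, 2.4, 17.5]
grip_width: 0.0475
gripper_force: 65.1
```

Call:
arm_command --rows '[{"fingers": -1,"x": -0.003,"y": 0,"z": 0,"ax": 0,"ay": 0,"az": 0},{"fingers": -1,"x": 0,"y": 0,"z": 0,"ax": 0,"ay": 0,"az": 0}]'

```text
clock: 8.97
tcp_pos: [0.5669, 0.179, 0.0596]
orientation: [-0.11, -3.129, -0.001]
contact_force: [-18.8, 2.5, 22.7]
grip_width: 0.047
gripper_force: 65.8
```

Call:
arm_command --rows '[{"fingers": -1,"x": -0.003,"y": 0,"z": 0,"ax": 0,"ay": 0,"az": 0},{"fingers": -1,"x": 0,"y": 0,"z": 0,"ax": 0,"ay": 0,"az": 0}]'

```text
clock: 9.13
tcp_pos: [0.571, 0.1786, 0.0595]
orientation: [-0.11, -3.132, -0.001]
contact_force: [-20.5, 4.0, 15.5]
grip_width: 0.0476
gripper_force: 65.2
```

Call:
arm_command --rows '[{"fingers": -1,"x": -0.002,"y": 0,"z": 0,"ax": 0,"ay": 0,"az": 0},{"fingers": -1,"x": 0,"y": 0,"z": 0,"ax": 0,"ay": 0,"az": 0},{"fingers": -1,"x": 0,"y": 0,"z": 0,"ax": 0,"ay": 0,"az": 0}]'

```text
clock: 9.38
tcp_pos: [0.571, 0.1786, 0.0595]
orientation: [-0.109, -3.128, -0.0]
contact_force: [-23.6, 2.0, 24.3]
grip_width: 0.0475
gripper_force: 66.1
```

```bash
python3 - <<'E'
from h import *
b=grab('top','t4');s=grab('side','s4'); o=r.get_obs(); print(o['tcp_pos'],o['contact_force'])
A=cv2.resize(b['frame'][180:262,118:200],(480,480),interpolation=cv2.INTER_CUBIC)
B=cv2.resize(s['frame'][235:325,225:325],(533,480),interpolation=cv2.INTER_CUBIC)[:, :310]
cv2.imwrite('pics/c4.png',np.hstack([A,B])[:,:,::-1])
E
```

```text
[0.57102279 0.17858585 0.05944188] [-23.22140967   1.53056359  23.90968067]
```

View pics/c4.png

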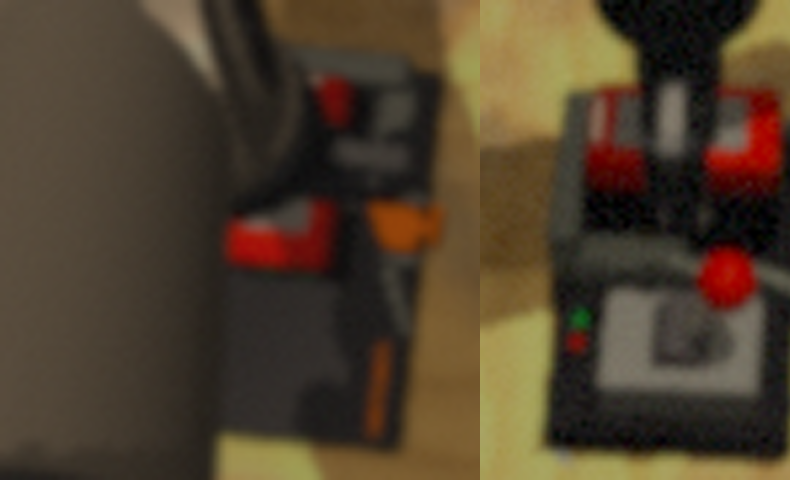

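In the top crop the pack's front is against the stop. The orange tab spans 368-442, the same as in its sprung state before (369-445). A gentle pull will test the catch.

Call:
arm_command --rows '[{"fingers": -1,"x": 0.003,"y": 0,"z": 0,"ax": 0,"ay": 0,"az": 0},{"fingers": -1,"x": 0.003,"y": 0,"z": 0,"ax": 0,"ay": 0,"az": 0},{"fingers": -1,"x": 0,"y": 0,"z": 0,"ax": 0,"ay": 0,"az": 0}]'

```text
clock: 9.73
tcp_pos: [0.5703, 0.1781, 0.0592]
orientation: [-0.112, -3.138, -0.001]
contact_force: [-5.3, 2.3, 4.9]
grip_width: 0.0473
gripper_force: 64.1
```

Call:
arm_command --rows '[{"fingers": -1,"x": 0.002,"y": 0,"z": 0,"ax": 0,"ay": 0,"az": 0},{"fingers": -1,"x": 0,"y": 0,"z": 0,"ax": 0,"ay": 0,"az": 0}]'

```text
clock: 9.9
tcp_pos: [0.5698, 0.1775, 0.0592]
orientation: [0.114, 3.139, 0.001]
contact_force: [-2.9, 1.6, 2.3]
grip_width: 0.0475
gripper_force: 63.8
```

Call:
arm_command --rows '[{"fingers": -1,"x": 0.003,"y": 0,"z": 0,"ax": 0,"ay": 0,"az": 0},{"fingers": -1,"x": 0,"y": 0,"z": 0,"ax": 0,"ay": 0,"az": 0}]'

```text
clock: 10.07
tcp_pos: [0.5685, 0.1772, 0.0593]
orientation: [0.114, 3.135, 0.001]
contact_force: [5.0, 0.9, -3.1]
grip_width: 0.0473
gripper_force: 62.9
```

Call:
arm_command --rows '[{"fingers": -1,"x": 0.002,"y": 0,"z": 0,"ax": 0,"ay": 0,"az": 0},{"fingers": -1,"x": 0,"y": 0,"z": 0,"ax": 0,"ay": 0,"az": 0}]'

```text
clock: 10.23
tcp_pos: [0.5682, 0.1772, 0.0597]
orientation: [0.114, 3.132, 0.001]
contact_force: [8.6, 1.1, -5.6]
grip_width: 0.0474
gripper_force: 62.8
```

Call:
arm_command --rows '[{"fingers": -1,"x": -0.004,"y": 0,"z": 0,"ax": 0,"ay": 0,"az": 0},{"fingers": -1,"x": -0.003,"y": 0,"z": 0,"ax": 0,"ay": 0,"az": 0},{"fingers": -1,"x": 0,"y": 0,"z": 0,"ax": 0,"ay": 0,"az": 0}]'

```text
clock: 10.48
tcp_pos: [0.5706, 0.1767, 0.0592]
orientation: [-0.114, -3.137, 0.001]
contact_force: [-5.1, -0.6, 7.6]
grip_width: 0.0474
gripper_force: 64.1
```

Call:
arm_command --rows '[{"fingers": 1,"x": 0,"y": 0,"z": 0,"ax": 0,"ay": 0,"az": 0},{"fingers": 1,"x": 0,"y": 0,"z": 0,"ax": 0,"ay": 0,"az": 0},{"fingers": 1,"x": 0,"y": 0,"z": 0,"ax": 0,"ay": 0,"az": 0},{"fingers": 1,"x": 0,"y": 0,"z": 0,"ax": 0,"ay": 0,"az": 0},{"fingers": 1,"x": 0,"y": 0,"z": 0,"ax": 0,"ay": 0,"az": 0},{"fingers": 1,"x": 0,"y": 0,"z": -0.02,"ax": 0,"ay": 0,"az": 0},{"fingers": 1,"x": 0,"y": 0,"z": -0.035,"ax": 0,"ay": 0,"az": 0},{"fingers": 1,"x": 0,"y": 0,"z": -0.035,"ax": 0,"ay": 0,"az": 0},{"fingers": 1,"x": 0,"y": 0,"z": -0.03,"ax": 0,"ay": 0,"az": 0}]'

```text
clock: 11.23
tcp_pos: [0.5715, 0.177, 0.181]
orientation: [0.114, 3.139, 0.0]
contact_force: [0.3, -0.5, 0.0]
grip_width: 0.0854
gripper_force: 0.0
```

Call:
arm_command --rows '[{"fingers": -1,"x": 0.024,"y": 0.03,"z": 0,"ax": 0,"ay": 0,"az": 0},{"fingers": -1,"x": 0.024,"y": 0.03,"z": 0,"ax": 0,"ay": 0,"az": 0},{"fingers": -1,"x": 0.024,"y": 0.031,"z": 0,"ax": 0,"ay": 0,"az": 0},{"fingers": -1,"x": 0,"y": 0,"z": 0,"ax": 0,"ay": 0,"az": 0},{"fingers": -1,"x": 0,"y": 0,"z": 0,"ax": 0,"ay": 0,"az": 0},{"fingers": -1,"x": 0,"y": 0,"z": 0,"ax": 0,"ay": 0,"az": 0},{"fingers": -1,"x": 0,"y": 0,"z": 0.03,"ax": 0,"ay": 0,"az": 0},{"fingers": -1,"x": 0,"y": 0,"z": 0.03,"ax": 0,"ay": 0,"az": 0},{"fingers": -1,"x": 0,"y": 0,"z": 0.03,"ax": 0,"ay": 0,"az": 0},{"fingers": -1,"x": 0,"y": 0,"z": 0,"ax": 0,"ay": 0,"az": 0}]'

```text
clock: 12.07
tcp_pos: [0.5039, 0.2693, 0.084]
orientation: [-0.117, -3.132, 0.01]
contact_force: [-0.2, -1.1, -0.4]
grip_width: -0.0002
gripper_force: 0.0
```

```bash
python3 - <<'E'
from h import *
s=grab('side','s5');b=grab('top','t5'); o=r.get_obs(); print(o['tcp_pos'],o['contact_force'])
A=cv2.resize(b['frame'][180:262,118:200],(480,480),interpolation=cv2.INTER_CUBIC)[:,150:]
B=cv2.resize(s['frame'][235:325,225:325],(533,480),interpolation=cv2.INTER_CUBIC)[:, :460]
cv2.imwrite('pics/c5.png',np.hstack([A,B])[:,:,::-1])
E
```

```text
[0.50653095 0.27128734 0.08868455] [0.33432209 1.03664164 0.22785526]
```

View pics/c5.png

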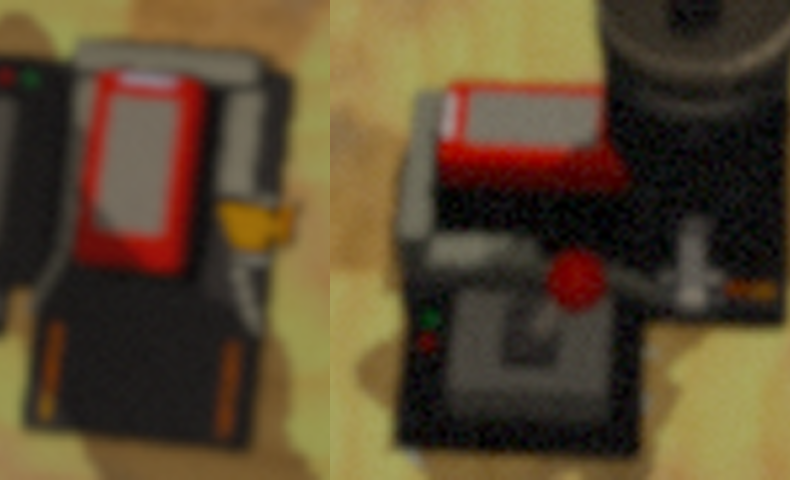

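The pack is home against the stop. The tab spans 368-445, so the catch is sprung in, and the closed fingers stand just behind the knob. Next is the switch push.

Call:
arm_command --rows '[{"fingers": -1,"x": -0.01,"y": 0,"z": 0,"ax": 0,"ay": 0,"az": 0},{"fingers": -1,"x": -0.01,"y": 0,"z": 0,"ax": 0,"ay": 0,"az": 0},{"fingers": -1,"x": -0.01,"y": 0,"z": 0,"ax": 0,"ay": 0,"az": 0},{"fingers": -1,"x": -0.01,"y": 0,"z": 0,"ax": 0,"ay": 0,"az": 0},{"fingers": -1,"x": -0.01,"y": 0,"z": 0,"ax": 0,"ay": 0,"az": 0},{"fingers": -1,"x": -0.005,"y": 0,"z": 0,"ax": 0,"ay": 0,"az": 0},{"fingers": -1,"x": 0,"y": 0,"z": 0,"ax": 0,"ay": 0,"az": 0}]'

```text
clock: 12.75
tcp_pos: [0.5631, 0.2687, 0.0894]
orientation: [0.116, 3.137, 0.001]
contact_force: [0.4, -0.2, 0.5]
grip_width: 0.0001
gripper_force: 0.0
```

Call:
arm_command --rows '[{"fingers": -1,"x": -0.005,"y": 0,"z": 0,"ax": 0,"ay": 0,"az": 0},{"fingers": -1,"x": 0,"y": 0,"z": 0,"ax": 0,"ay": 0,"az": 0}]'

```text
clock: 12.92
tcp_pos: [0.5666, 0.2685, 0.089]
orientation: [0.114, 3.139, -0.0]
contact_force: [0.6, -0.8, -0.1]
grip_width: 0.0001
gripper_force: 0.0
```

Call:
arm_command --rows '[{"fingers": -1,"x": -0.003,"y": 0,"z": 0,"ax": 0,"ay": 0,"az": 0},{"fingers": -1,"x": 0,"y": 0,"z": 0,"ax": 0,"ay": 0,"az": 0}]'

```text
clock: 13.08
tcp_pos: [0.569, 0.2684, 0.0889]
orientation: [-0.114, -3.139, 0.001]
contact_force: [-0.0, -0.3, -0.6]
grip_width: -0.0001
gripper_force: 0.2
```

Call:
arm_command --rows '[{"fingers": -1,"x": -0.003,"y": 0,"z": 0,"ax": 0,"ay": 0,"az": 0},{"fingers": -1,"x": 0,"y": 0,"z": 0,"ax": 0,"ay": 0,"az": 0}]'

```text
clock: 13.25
tcp_pos: [0.572, 0.2682, 0.0889]
orientation: [-0.114, -3.139, 0.0]
contact_force: [-1.5, 0.6, -0.4]
grip_width: 0.0001
gripper_force: 0.5
```

Call:
arm_command --rows '[{"fingers": -1,"x": -0.002,"y": 0,"z": 0,"ax": 0,"ay": 0,"az": 0},{"fingers": -1,"x": 0,"y": 0,"z": 0,"ax": 0,"ay": 0,"az": 0}]'

```text
clock: 13.42
tcp_pos: [0.574, 0.2681, 0.089]
orientation: [-0.114, -3.139, 0.0]
contact_force: [-1.0, -0.6, -1.6]
grip_width: 0.0003
gripper_force: 0.6
```

Call:
arm_command --rows '[{"fingers": -1,"x": -0.002,"y": 0,"z": 0,"ax": 0,"ay": 0,"az": 0},{"fingers": -1,"x": 0,"y": 0,"z": 0,"ax": 0,"ay": 0,"az": 0}]'

```text
clock: 13.58
tcp_pos: [0.5747, 0.2681, 0.0888]
orientation: [-0.113, -3.137, 0.001]
contact_force: [-5.8, -0.5, 1.2]
grip_width: 0.0001
gripper_force: 2.6
```

Call:
arm_command --rows '[{"fingers": -1,"x": -0.002,"y": 0,"z": 0,"ax": 0,"ay": 0,"az": 0},{"fingers": -1,"x": 0,"y": 0,"z": 0,"ax": 0,"ay": 0,"az": 0}]'

```text
clock: 13.75
tcp_pos: [0.575, 0.2681, 0.0887]
orientation: [-0.112, -3.133, 0.002]
contact_force: [-10.7, -0.3, 5.6]
grip_width: 0.0001
gripper_force: 5.3
```

The lever has hit its stop at 10.7 N. Now back off, retract and check.

Call:
arm_command --rows '[{"fingers": -1,"x": 0.01,"y": 0,"z": 0,"ax": 0,"ay": 0,"az": 0},{"fingers": -1,"x": 0.02,"y": 0,"z": 0,"ax": 0,"ay": 0,"az": 0},{"fingers": -1,"x": 0,"y": 0,"z": -0.035,"ax": 0,"ay": 0,"az": 0},{"fingers": -1,"x": 0,"y": 0,"z": -0.035,"ax": 0,"ay": 0,"az": 0},{"fingers": -1,"x": 0,"y": 0.03,"z": -0.025,"ax": 0,"ay": 0,"az": 0},{"fingers": -1,"x": 0,"y": 0.04,"z": 0,"ax": 0,"ay": 0,"az": 0},{"fingers": -1,"x": 0,"y": 0.04,"z": 0,"ax": 0,"ay": 0,"az": 0},{"fingers": -1,"x": 0,"y": 0.04,"z": 0,"ax": 0,"ay": 0,"az": 0},{"fingers": -1,"x": 0,"y": 0.04,"z": 0,"ax": 0,"ay": 0,"az": 0},{"fingers": -1,"x": 0,"y": 0,"z": 0,"ax": 0,"ay": 0,"az": 0}]'

```text
clock: 14.58
tcp_pos: [0.5585, 0.4706, 0.184]
orientation: [0.098, 3.14, 0.012]
contact_force: [-2.6, 1.7, -0.2]
grip_width: -0.0003
gripper_force: 0.0
```

```bash
python3 - <<'E'
from h import *
s=grab('side','s6');b=grab('top','t6')
A=cv2.resize(b['frame'][180:262,108:200],(538,480),interpolation=cv2.INTER_CUBIC)[:,:490]
A=cv2.resize(b['frame'][180:262,118:200],(480,480),interpolation=cv2.INTER_CUBIC)
B=cv2.resize(s['frame'][235:325,225:285],(320,480),interpolation=cv2.INTER_CUBIC)
cv2.imwrite('pics/c6.png',np.hstack([A,B])[:,:,::-1])
E
```

```text
(no output)
```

View pics/c6.png

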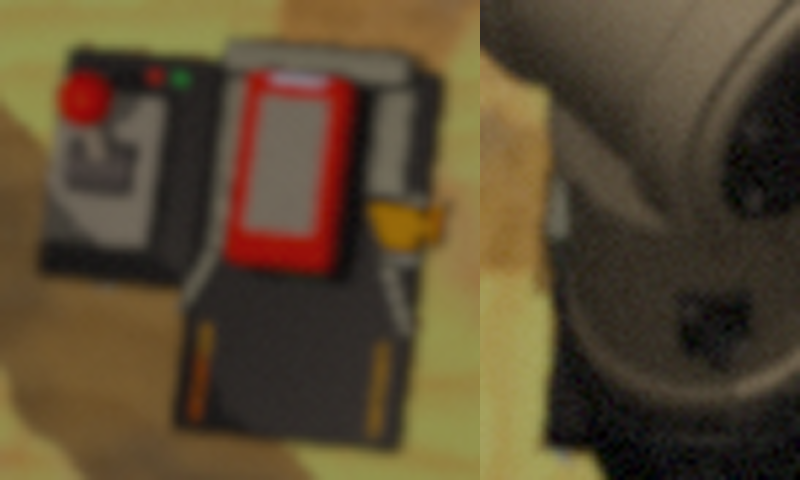

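The final view shows the pack home, the catch in and the knob swung over at (85,98). I'll check the lever angle in numbers.

```bash
python3 - <<'E'
from h import *
t=np.radians(-4.0);X=np.array([np.cos(t),np.sin(t)])
for tag in ['t1','t6']:
    f=load(tag); im=f['frame'].astype(int); m=(im[...,0]>1.0*90)&(im[...,1]<.4*im[...,0])&(im[...,2]<.4*im[...,0])
    n,l,st,c=cv2.connectedComponentsWithStats(m[180:240,118:142].astype(np.uint8)); i=1+st[1:,4].argmax()
    u,v=c[i]+[118,180]; p=at_z(f,u,v,.086); print(tag,u,v,st[i,4],p,(p[:2]-[.535,.179])@X)
E
```

```text
t1 129.38888888888889 213.61111111111111 54 [0.55345114 0.27082502 0.086     ] 0.012000803071191692
t6 131.98275862068965 196.3448275862069 58 [0.59871319 0.26751193 0.086     ] 0.05738370957467597
```

```bash
python3 -c "
from bench import r
print(r.get_obs()['contact_force'], r.hand_in())"
```

```text
the job is handed in; nothing more can be done
[-0.00281162 -0.47009761 -0.13363239] None
```

The red-topped battery is fully home with the catch holding it against a light pull, the switch lever is pushed to its stop, and the job was handed in about 15 s in; I kept clear of the tape measure, marker and pliers but did not re-check them at the end.

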